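# Seat a mirror carriage on its three-ball kinematic base

## Task

Put the mirror carriage from the cork mat back on its aluminium kinematic base, the right way round with its pin pairs straddling the three steel balls; push it down level past the two sprung rollers and let it go, so that they pull it fully home. Then, with closed fingers on top of its frame, bed it in by pressing straight down with about 20 N for a second, never pushing it onto the balls with more than 27 N. Move clear, leaving the beaker and the two bottles standing where they were.

Things in the scene. Friction and masses are not known exactly. Their poses are not given: they have to be found in the camera images.
- mirror_mid (a point): Centre of the loose carriage's black mirror frame, the part to grasp: an upright block 18 (x) x 44 (y) x 50 mm (z) in the middle of a blue plate. z up, axes are the carriage's: the round mirror looks along -x, two brass thumbscrews stick out 13 mm behind the frame on +x. Grasp across y, on the two plain sides 44 mm apart, from above.
- frame_top (a point): Middle of the flat top face (18 x 44 mm) of the mirror frame, 25 mm above mirror_mid, over the middle of the three balls when seated: the place to press.
- carriage: The carriage, 0.2 to 0.4 kg; origin 39 mm below mirror_mid. Blue plate 86 (x) x 92 (y) x 8 mm, top face 14 mm above the origin. Along its two x edges run steel rails of 10 mm diameter, axes at x = +-45, z = 10 mm. Below it three pairs of radial steel pins, one pair for each ball of the base; undersides at z = 0, on which it stands when parked. Small steel keys keep it 3 mm high if turned the wrong way round.
- mat: Cork mat 130 x 130 x 4 mm, fixed on the worktop, on which the carriage is parked. Origin at the centre of its underside.
- base: Kinematic base, fixed to the worktop: aluminium plate 150 (x) x 110 (y) mm, its top 14 mm above the origin (centre of underside). On it stand three balls. Grey end blocks at x = +-68 mm (12 x 70 mm, up to z = 46 mm) carry the sprung rollers. Seated, the carriage's x axis points along the base's x.
- balls: The three fixed steel balls of the base, 14 mm diameter, at (x, y) = (32, 0), (-30, 30), (-30, -30) mm in the base's frame, tops at z = 26 mm. Origin and axes as the base's. Each ball sits between two pins of the seated carriage, touching both at 47 degrees from the vertical; the force summed over these contacts is about 14 N at rest plus 1.45 times the push.
- base_seat (a point): Point fixed to the base, 61.5 mm above its origin, where mirror_mid is when the carriage is fully home; axes are the base's. Set down without pushing, the carriage rests on the rollers about 11 mm higher. Slippery balls and pins guide it in if it is 2 or 3 mm off. Once home the seat is rigid: the force then grows by 10 to 40 N a millimetre.
- roller_far (a joint): Sprung roller on the base's +x side: steel bar, 10 mm diameter, 54 mm long along y, axis 37.5 mm above the base's origin. Value (m, 0 to 0.004) grows as it is pushed outwards; spring 4 N at 0, plus 1 N per mm. Passing both rollers takes about 4 to 10 N of push; from 5 mm above home downwards (value about 0.002 there, 0.0007 at home) they pull the carriage down.
- roller_near (a joint): The same roller on the base's -x side.
- beaker_mid (a point): Bystander: small empty glass beaker, 52 mm across, 70 mm high; point at its centre, half-way up.
- drop_bottle_mid (a point): Bystander: small white bottle with orange cap, 34 mm across, 82 mm high; point at its centre, half-way up.
- seed_bottle_mid (a point): Bystander: white bottle with blue cap, 46 mm across, 104 mm high; point at its centre, half-way up.

How it is judged:
On the way, in this order (a step that is already met when the one before it is completed fails the run):
1. the carriage is carried over the base (within 20 mm of it sideways), not yet through the rollers (horizontal distance between mirror_mid and base_seat below 0.02 m and z of mirror_mid in the frame of base_seat above 0.007 m), for 0.1 s.
2. the carriage is home on the balls and let go: the rollers alone hold it down (horizontal distance between mirror_mid and base_seat below 0.002 m and z of mirror_mid in the frame of base_seat below 0.0015 m and angle between the x axis of base and the x axis of mirror_mid, either way round below 0.035 rad and angle between mirror_mid's own z axis and vertical below 0.025 rad and contact force between each of the arm, the fingers and carriage below 0.1 N), for 0.2 s.
3. the carriage is home on the balls and pressed onto the balls (pushed with more than about 13 N; 32 N summed over the ball contacts) for 0.6 s (horizontal distance between mirror_mid and base_seat below 0.002 m and z of mirror_mid in the frame of base_seat below 0.0015 m and angle between the x axis of base and the x axis of mirror_mid, either way round below 0.035 rad and contact force between carriage and balls above 32 N), for 0.6 s.
At the end, for the whole second after the job is handed in: The carriage sits home on the base: frame centre within 2 mm of the seat point sideways and less than 1.5 mm above it, turned within 0.035 rad, tilted less than 0.025 rad, at rest and not touched (all of step 2 and linear speed of carriage below 0.01 m/s).
It fails at once if the carriage is pushed too hard onto the balls (more than about 30 N of push; 58 N summed over the ball contacts) (contact force between carriage and balls above 58 N).
It fails at once if the beaker is pushed more than 20 mm or tipped (distance of beaker_mid from where it was at the start of the episode above 0.02 m or angle between beaker_mid's own z axis and vertical above 0.3 rad).
It fails at once if the drop bottle is pushed more than 20 mm or tipped (distance of drop_bottle_mid from where it was at the start of the episode above 0.02 m or angle between drop_bottle_mid's own z axis and vertical above 0.3 rad).
It fails at once if the seed bottle is pushed more than 20 mm or tipped (distance of seed_bottle_mid from where it was at the start of the episode above 0.02 m or angle between seed_bottle_mid's own z axis and vertical above 0.3 rad).
It also fails if it takes over 64 s, if anything falls off the work surface, if the arm or the gripper's body presses on something with over 40 N, if the wrist force passes 120 N, or if a joint passes its speed limit or range.

## Robot

A 6-joint arm with a two-finger parallel gripper is mounted at the origin on a cart in front of the work surface, level with it; the furniture and walls round the work are solid. World frame = base frame: x ahead of the robot, y to its left, z up, the work surface at z = 0. Lengths are in m, angles in rad, forces in N, time in s.
With the tool pointing down it reaches from about 0.275 to 0.75 m from the base axis. Payload 10.2 kg.
Tool frame: the origin (TCP) lies midway between the tips of the shut fingers; the grasp point (between the pads) lies 19 mm behind it; z points along the fingers, y is the line along which they close (so a half turn about z gives the same grasp; the last joint's range is limited). The gripper opens to 85 mm and grips with 20 to 120 N. Pads are 22 mm wide; open, the fingers measure 114 mm over their backs; the gripper's body (76 mm by 85 mm) begins 54 mm behind the grasp point. The pads swing forward as they close: fully open they stand 13 mm farther back than shut.
Start: joints at [-1.464, 0.313, 1.498, -0, 1.331, -0.223], TCP at [0.17, -0.497, 0.231] pointing down, gripper open.
Joint ranges: [-2.94, 2.94], [-0.97, 2.17], [0.19, 2.56], [-1.23, 4.37], [0.02, 3.11], [-2.88, 2.88]. Speed limits (rad/s): [2.39, 2.39, 3.01, 3.14, 3.14, 3.14].

## Interface

Orientations are given as a unit quaternion [x, y, z, w].
In Python, from plant import r gives the robot as it stands. The module is installed in compiled form; this text tells all that it offers.
- The arm moves only by the tool carry_out, never from a script. Its argument "plan" is a list of rows, each a list of 6 numbers: the shift along the world's x, y, z scaled (see below), then the turn, a rotation vector about the world's x, y, z scaled (see below). A call has 1 to 5 rows; each row is the pose to reach, as a shift and turn from the pose commanded when the call began; what a row does not reach only later rows make up. The controller multiplies each number of a shift by 40 cm and each number of a turn by 0.5 rad. A row lasts 1/10 s, in which the tool goes at most 50 mm and 8.59 degrees, less where a joint would pass 70% of its speed; a pose out of reach is approached as far as the arm can. A call with a number of a shift or a turn outside -1 to 1 is refused whole. A call with a gripper value outside its range is refused whole. "gripper" is the closure, from 0 (fully open) to 1 (shut), set as the call begins (left out, the last holds). The fingers move at their own pace and stop on an object; the grip force is fixed at half the most. Time passes only in rows, so rows that repeat a pose let the fingers close. It gives the time, the measured TCP pose, the force, the opening and the grip force at its end, in the units of the state.
- r.sense(): the state, without advancing time (a new reading comes with each control period).
- r.grab_frame(name): name is "scene" or "side" or "wrist"; returns the picture (480x640x3 uint8, red, green, blue); there is no depth.
- r.camera_model(name): a dict with "intrinsics" (3x3 intrinsics, pixels), "world_to_cam" (4x4, takes a point from world to camera coordinates). Camera axes: x right, y up, looking along -z (the intrinsics and any distortion apply to the point x, -y, -z); pixel columns grow to the right and rows downward; lengths in m; the calibration is good to about 2 mm. A picture is of the moment at which its call begins: read the wrist's pose just before it. camera_model takes no time and is no camera call; for the wrist camera it gives the pose at the moment of the call.
- r.close_job(): hands the job in; it is judged then, once.
Trained networks look in the newest picture that a camera, given by its name, has taken for a name from the list of things; names that differ only in an ending like _2 or _b are one class to them, and where a whole thing is asked for, a point or a joint stands for the part that bears it (a point fixed in the world has none). Each returns a list of dicts, best first, with "confidence" (0 to 1); they miss things now and then, are a little off and sometimes report something else, mostly with a low value. They report only what shows in the picture. A call takes as long as a camera call.
- r.silhouettes(camera, label): "region" (480x640 bool, what is visible of it).
- r.spot_point(camera, label): "position" ([x, y, z] in m, in world coordinates, good to about 4 mm: a listed point, or the origin of a listed thing).
The state is a dict: "t": time; "joints": joint angles; "qd": joint speeds; "joint_efforts": joint torques, N m; "tool_pos": TCP position; "tool_rot": TCP orientation; "contact_force": force on the tool from outside, world axes, zero at the start; "torque": the same for the moment, N m; "finger_gap": finger opening in m; "finger_force": force on a finger pad.
Only numpy, scipy, OpenCV 4.12 (cv2) and the standard library are available. Lean on these libraries where they do the work, as an engineer would, in place of code of your own. Each camera call takes 0.05 s, during which the arm holds its last target. There are 200 camera calls.

## Working session

There is one attempt and no reset: what is moved stays moved. The work goes in short steps, Python scripts to look and compute and a tool call to move; the robot and the scene stay as the last step left them, time stands still between calls to the robot, and variables do not carry over. Pictures are saved under pics/ and viewed, at most 10 in all, crops included, and the job is handed in when it is done.

Besides the shell and the picture viewer there is one more tool, called after ">>>" by a JSON object that holds its "name" and its "arguments". carry_out: Moves the arm, as the interface text tells. Shifts and turns lie within -1 to 1; 1 stands for 40 cm of shift or 0.5 rad of turn. Its arguments: {"type":"object","properties":{"plan":{"type":"array","items":{"type":"array","items":{"type":"number"}}},"gripper":{"type":"number"}},"required":["plan"]}

```bash
mkdir -p pics; cat > h.py <<'E'
from plant import r
import numpy as np, cv2
def save(cam,name):
    im=r.grab_frame(cam); cv2.imwrite(f'pics/{name}.png',im[:,:,::-1]); return im
def proj(cam,p):
    m=r.camera_model(cam);K=np.array(m['intrinsics']);T=np.array(m['world_to_cam'])
    c=T[:3,:3]@np.asarray(p)+T[:3,3]; c=np.array([c[0],-c[1],-c[2]]); u=K@c; return u[:2]/u[2]
def ray(cam,uv,z):
    m=r.camera_model(cam);K=np.array(m['intrinsics']);T=np.array(m['world_to_cam'])
    d=np.linalg.inv(K)@[uv[0],uv[1],1]; d=T[:3,:3].T@[d[0],-d[1],-d[2]]; o=-T[:3,:3].T@T[:3,3]
    return o+d*(z-o[2])/d[2]
E
python3 - <<'E'
from h import *
s=r.sense(); print({k:np.round(v,3) for k,v in s.items()})
for c in ['scene','side']:
    save(c,c+'0'); print(c, r.camera_model(c).keys())
    for n in ['mirror_mid','carriage','mat','base','balls','base_seat','beaker_mid','drop_bottle_mid','seed_bottle_mid','roller_far','roller_near']:
        try:
            for d in r.spot_point(c,n)[:2]: print(n,np.round(d['position'],4),round(d['confidence'],2),np.round(proj(c,d['position'])))
        except Exception as e: print(n,e)
E
```

```text
{'t': np.float64(0.0), 'joints': array([-1.464,  0.313,  1.498, -0.   ,  1.331, -0.223]), 'qd': array([ 0.001,  0.002, -0.   , -0.001, -0.001,  0.001]), 'joint_efforts': array([ 1.0000e-03, -4.1226e+01, -2.5974e+01, -0.0000e+00,  4.0000e-03,
        0.0000e+00]), 'tool_pos': array([ 0.17 , -0.496,  0.231]), 'tool_rot': array([ 0.986,  0.164,  0.   , -0.001]), 'contact_force': array([ 0.185, -0.099,  0.14 ]), 'torque': array([-0.026, -0.046,  0.01 ]), 'finger_force': np.float64(0.0), 'finger_gap': np.float64(0.085)}
scene dict_keys(['intrinsics', 'world_to_cam'])
mirror_mid [0.5175 0.1569 0.0468] 0.77 [306. 284.]
carriage [0.5161 0.159  0.0063] 0.69 [306. 296.]
carriage [ 0.4725 -0.1784  0.0593] 0.33 [394. 217.]
mat [0.5131 0.1575 0.0694] 0.3 [307. 279.]
base [ 0.4709 -0.1746  0.0033] 0.72 [392. 233.]
base [0.6953 0.3064 0.0507] 0.44 [212. 286.]
balls [ 0.4759 -0.1762  0.0005] 0.44 [391. 233.]
base_seat [ 0.4712 -0.1776  0.0574] 0.97 [395. 218.]
beaker_mid [0.5155 0.1573 0.0644] 0.65 [307. 280.]
beaker_mid [0.6801 0.0142 0.0348] 0.64 [293. 230.]
drop_bottle_mid [ 0.6714 -0.3137  0.046
[... 515 characters left out ...]
.0059] 0.6 [350. 298.]
mat [ 0.5165  0.1397 -0.0008] 0.71 [351. 295.]
base [ 0.4683 -0.1809  0.0016] 0.96 [379. 229.]
balls [ 4.719e-01 -1.838e-01  4.000e-04] 0.62 [377. 229.]
base_seat [ 0.4733 -0.1781  0.0613] 0.7 [378. 208.]
beaker_mid [0.6754 0.0099 0.0368] 0.94 [287. 247.]
beaker_mid [0.6926 0.3094 0.0555] 0.73 [252. 312.]
drop_bottle_mid [ 0.6762 -0.3139  0.039 ] 0.82 [306. 191.]
seed_bottle_mid [0.6899 0.3065 0.0558] 0.8 [254. 311.]
roller_far it knows: balls, base, base_seat, beaker_mid, carriage, drop_bottle_mid, frame_top, mat, mirror_mid, seed_bottle_mid
roller_near it knows: balls, base, base_seat, beaker_mid, carriage, drop_bottle_mid, frame_top, mat, mirror_mid, seed_bottle_mid
```

```bash
python3 -c "
import cv2,numpy as np
a=cv2.imread('pics/scene0.png');b=cv2.imread('pics/side0.png')
print(a.shape)"
```

```text
(480, 640, 3)
```

View pics/scene0.png

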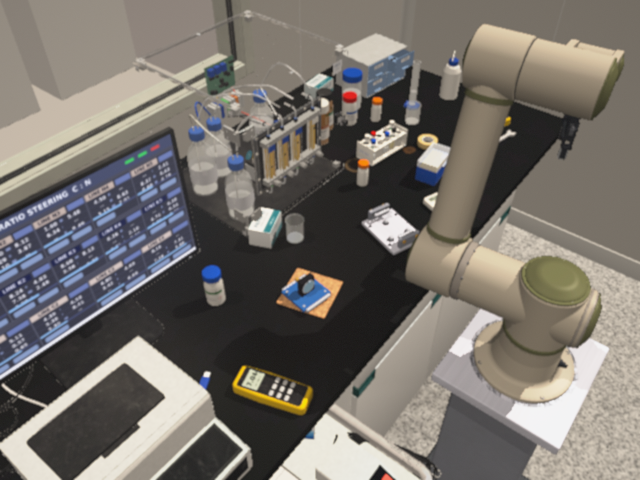

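View pics/side0.png

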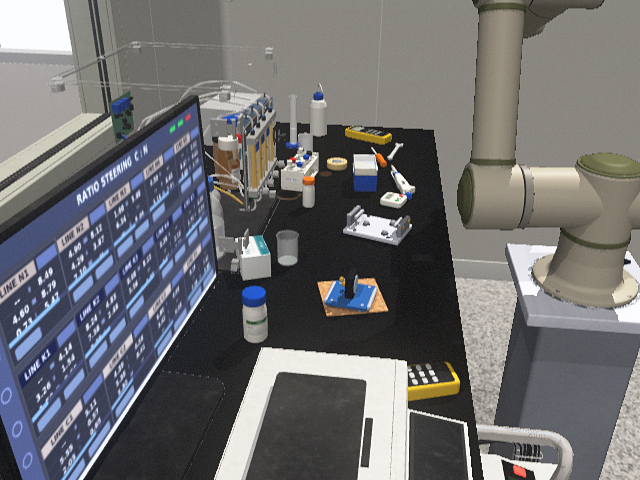

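The scene shows the carriage on its cork mat at about (306,290) px with the base at (390,228); in the side view they are at (350,295) and (378,228). The beaker and both bottles stand clear of them. I'll go over the base first and look from there.

>>> {"name": "carry_out", "arguments": {"plan": [[0.4, 0.4, 0.1, 0, 0, 0], [0.4, 0.4, 0.1, 0, 0, 0], [0.4, 0.4, 0.1, 0, 0, 0], [0.4, 0.4, 0.1, 0, 0, 0], [0.4, 0.4, 0.1, 0, 0, 0]]}}

```text
t: 1.5
tool_pos: [0.3318, -0.3345, 0.2722]
tool_rot: [0.986, 0.165, 0.0, 0.0]
contact_force: [0.2, -0.4, 0.2]
finger_gap: 0.0853
finger_force: 0.0
```

```bash
python3 - <<'E'
from h import *
from scipy.spatial.transform import Rotation as R
s=r.sense(); p=s['tool_pos'];q=R.from_quat(s['tool_rot']); print(p,q.as_matrix().round(3))
T=np.array(r.camera_model('wrist')['world_to_cam']);K=r.camera_model('wrist')['intrinsics'];print(K)
o=-T[:3,:3].T@T[:3,3]; print('cam in tool',q.inv().apply(o-p), 'view dir tool',q.inv().apply(-T[2,:3]),'right',q.inv().apply(T[0,:3]))
for P in ([.471,-.178,.02],[.517,.157,.04]): print(proj('wrist',P))
E
```

```text
[ 0.33180403 -0.33445518  0.2722299 ] [[ 0.945  0.326  0.001]
 [ 0.326 -0.945 -0.001]
 [ 0.001  0.001 -1.   ]]
[[429.88627838   0.         320.3577659 ]
 [  0.         429.88627838 238.63651337]
 [  0.           0.           1.        ]]
cam in tool [ 7.60797552e-02  6.29345197e-05 -1.43475575e-01] view dir tool [-2.94061405e-01  4.22038897e-04  9.55786436e-01] right [-1.67413879e-04  9.99999864e-01 -4.93069144e-04]
[192.54785796 -31.42941166]
[-295.59434202 -305.6343782 ]
```

>>> {"name": "carry_out", "arguments": {"plan": [[0.3, 0.38, 0, 0, 0, 0], [0.3, 0.38, 0, 0, 0, 0], [0.3, 0.38, 0, 0, 0, 0], [0.3, 0.38, 0, 0, 0, 0], [0.3, 0.38, 0, 0, 0, 0]]}}

```text
t: 2.0
tool_pos: [0.452, -0.181, 0.2713]
tool_rot: [0.986, 0.167, 0.0, -0.0]
contact_force: [0.3, -0.5, -0.6]
finger_gap: 0.0854
finger_force: 0.0
```

```bash
python3 - <<'E'
from h import *
print(r.sense()['tool_pos'])
save('wrist','w_base')
for n in ['base','balls','base_seat']:
    for d in r.spot_point('wrist',n)[:2]: print(n,np.round(d['position'],4),round(d['confidence'],2),np.round(proj('wrist',d['position'])))
print('00 px',[ray('wrist',u,0.014).round(3) for u in ([160,240],[320,240],[480,240],[320,120])])
E
```

```text
[ 0.45204912 -0.18101689  0.27134348]
base [ 0.4745 -0.1776 -0.0012] 0.68 [322. 162.]
00 px [array([ 0.353, -0.053,  0.014]), array([ 0.404, -0.201,  0.014]), array([ 0.454, -0.349,  0.014]), array([ 0.51 , -0.165,  0.014])]
```

View pics/w_base.png

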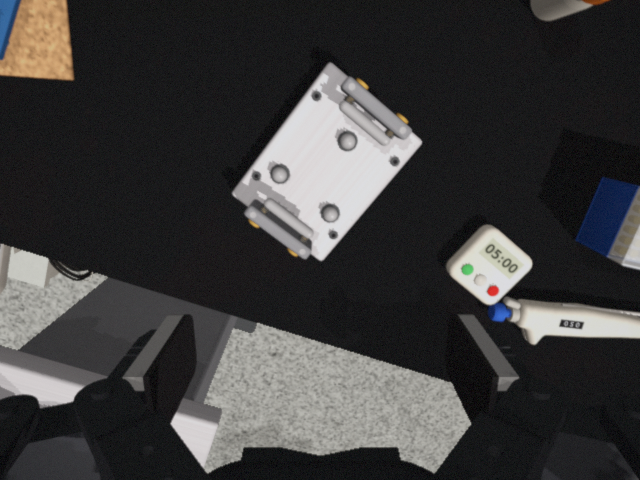

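The wrist view shows the base centred at about (328,165). The single +x ball is at (347,141), with the pair at (280,174) and (331,213). I'll refine these with a circle fit and go on to the carriage.

```bash
cat >> h.py <<'E'
def kabsch2(L,W):
    L=np.array(L)[:,:2];W=np.array(W)[:,:2];l=L.mean(0);w=W.mean(0);a=L-l;b=W-w
    t=np.arctan2((a[:,0]*b[:,1]-a[:,1]*b[:,0]).sum(),(a*b).sum());c,s=np.cos(t),np.sin(t);Rm=np.array([[c,-s],[s,c]])
    return w-Rm@l,t,W-((L-l)@Rm.T+w)
BALLS=[(.032,0),(-.03,.03),(-.03,-.03)]
E
python3 - <<'E'
from h import *
im=cv2.imread('pics/w_base.png');g=cv2.cvtColor(im,cv2.COLOR_BGR2GRAY)
P=[]
for u in ([347,141],[280,174],[331,213]):
    c=cv2.resize(g[u[1]-18:u[1]+18,u[0]-18:u[0]+18],None,fx=6,fy=6,interpolation=cv2.INTER_CUBIC)
    h=cv2.HoughCircles(c,cv2.HOUGH_GRADIENT,1,300,param1=100,param2=10,minRadius=45,maxRadius=75)
    v=np.array(u)-18+(h[0,0,:2]+.5)/6-.5; print(u,v,h[0,0,2]/6); P.append(v)
for P_ in (P,[[347,141],[280,174],[331,213]]):
  for order in ([0,1,2],[0,2,1]):
    W=[ray('wrist',p,.019) for p in P_]; print(order,kabsch2(BALLS,[W[i] for i in order]))
s=r.sense();print(s['tool_pos'])
E
```

```text
[347, 141] [346.83333397 140.83333397] 10.033334
[280, 174] [279.66666603 173.66666603] 9.716666
[331, 213] [329.5        212.33333397] 9.650001
[0, 1, 2] (array([ 0.4716676 , -0.18255803]), np.float64(-0.3441148832118532), array([[-5.07871327e-04,  1.10891207e-04],
       [-9.26398801e-06, -5.84817220e-04],
       [ 5.17135315e-04,  4.73926013e-04]]))
[0, 2, 1] (array([ 0.47163296, -0.18265307]), np.float64(-0.35495280299338255), array([[-0.00035446,  0.00053177],
       [-0.02010686, -0.05610763],
       [ 0.02046132,  0.05557586]]))
[0, 1, 2] (array([ 0.4715537 , -0.18317721]), np.float64(-0.33383417890216827), array([[-5.92933912e-04,  2.27912554e-04],
       [ 3.03973881e-04, -1.58677611e-04],
       [ 2.88960031e-04, -6.92349434e-05]]))
[0, 2, 1] (array([ 0.47156464, -0.18314548]), np.float64(-0.33023824803008733), array([[-6.41383204e-04,  8.73990061e-05],
       [-1.92449057e-02, -5.67217202e-02],
       [ 1.98862889e-02,  5.66343212e-02]]))
[ 0.44960407 -0.18541806  0.27127456]
```

>>> {"name": "carry_out", "arguments": {"plan": [[0.1, 0.6, 0, 0, 0, 0], [0.1, 0.6, 0, 0, 0, 0], [0.1, 0.6, 0, 0, 0, 0], [0.1, 0.6, 0, 0, 0, 0], [0.1, 0.6, 0, 0, 0, 0]]}}

```text
t: 2.7
tool_pos: [0.49, 0.0562, 0.2715]
tool_rot: [0.987, 0.163, 0.0, 0.0]
contact_force: [0.8, -1.2, -0.1]
finger_gap: 0.0852
finger_force: 0.0
```

```bash
python3 - <<'E'
from h import *
print(r.sense()['tool_pos'])
save('wrist','w_car')
for n in ['carriage','mirror_mid','frame_top','mat']:
    for d in r.spot_point('wrist',n)[:2]: print(n,np.round(d['position'],4),round(d['confidence'],2),np.round(proj('wrist',d['position'])))
E
```

```text
[0.48996693 0.05619846 0.27152945]
carriage [0.5163 0.157  0.0032] 0.95 [229. 128.]
mirror_mid [0.5201 0.1575 0.0436] 0.93 [217. 125.]
frame_top [0.518  0.1556 0.0682] 0.65 [210. 129.]
```

View pics/w_car.png

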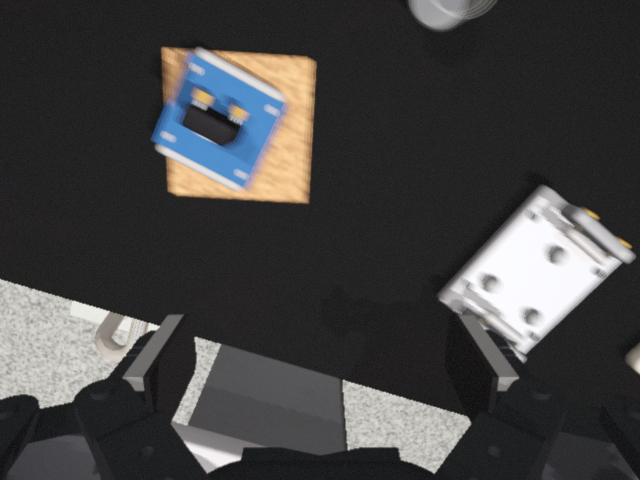

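This frame is motion-blurred because the arm was still moving, and the base picture came a little before the arm settled. The carriage is at about (220,118) and its screws point up the image (yaw about 0). I'll centre and align over the carriage, let the arm settle, then measure.

>>> {"name": "carry_out", "arguments": {"plan": [[0.07, 0.255, -0.125, 0, 0, -0.72], [0.07, 0.255, -0.125, 0, 0, -0.72], [0.07, 0.255, -0.125, 0, 0, -0.72], [0.07, 0.255, -0.125, 0, 0, -0.72], [0.07, 0.255, -0.125, 0, 0, -0.72]]}}

```text
t: 3.45
tool_pos: [0.5183, 0.1556, 0.2214]
tool_rot: [1.0, -0.015, -0.0, 0.0]
contact_force: [-0.1, -1.0, 0.4]
finger_gap: 0.0855
finger_force: 0.0
```

>>> {"name": "carry_out", "arguments": {"plan": [[0, 0, 0, 0, 0, 0], [0, 0, 0, 0, 0, 0], [0, 0, 0, 0, 0, 0]]}}

```text
t: 3.75
tool_pos: [0.5182, 0.1564, 0.2218]
tool_rot: [1.0, -0.016, 0.0, -0.0]
contact_force: [0.2, 0.7, -1.7]
finger_gap: 0.0852
finger_force: 0.0
```

```bash
python3 - <<'E'
from h import *
s=r.sense();print(s['tool_pos'],s['tool_rot'],s['joints'])
save('wrist','w_car2'); print(r.sense()['tool_pos'])
for n in ['carriage','mirror_mid','frame_top','mat']:
    for d in r.spot_point('wrist',n)[:2]: print(n,np.round(d['position'],4),round(d['confidence'],2),np.round(proj('wrist',d['position'])))
# frame top corners for hypothesis
P=np.array([.518,.157,0.068])
for a in (0,):
    print([proj('wrist',P+[x,y,0]).round() for x in(-.009,.009) for y in (-.022,.022)])
im=cv2.imread('pics/w_car2.png').astype(int); b,g,rr=im[...,0],im[...,1],im[...,2]
m=((b>rr+60)).astype(np.uint8)
n,l,st,c=cv2.connectedComponentsWithStats(m); k=1+st[1:,4].argmax(); print(st[k])
cn=max(cv2.findContours((l==k).astype(np.uint8),0,1)[0],key=cv2.contourArea)
box=cv2.boxPoints(cv2.minAreaRect(cn)); print(box); W=np.array([ray('wrist',q,.018) for q in box]);print(W.round(4),W.mean(0).round(4))
for i in range(4):
    e=W[(i+1)%4]-W[i]; print(np.linalg.norm(e).round(4),np.degrees(np.arctan2(e[1],e[0])).round(2))
E
```

```text
[0.51817327 0.15643055 0.22183882] [ 9.99879578e-01 -1.55119290e-02  4.58845227e-04 -1.44409907e-06] [ 7.66745380e-02  3.55408752e-01  1.46405972e+00 -8.42128538e-05
  1.32121012e+00  1.67851673e+00]
[0.51811014 0.1566448  0.22168584]
carriage [0.5183 0.1582 0.0056] 0.61 [319. 200.]
mirror_mid [0.52   0.1576 0.0437] 0.65 [320. 208.]
frame_top [0.5164 0.1557 0.0682] 0.92 [323. 220.]
[array([352., 229.]), array([291., 231.]), array([352., 205.]), array([289., 207.])]
[ 260  143  124  114 8372]
[[258.48633 244.48282]
 [270.19086 142.33438]
 [383.53607 155.32184]
 [371.83154 257.47028]]
[[0.4839 0.2109 0.018 ]
 [0.5682 0.1955 0.018 ]
 [0.5553 0.1059 0.018 ]
 [0.4693 0.1148 0.018 ]] [0.5192 0.1568 0.018 ]
0.0857 -10.34
0.0905 -98.16
0.0865 174.09
0.0972 81.36
```

View pics/w_car2.png

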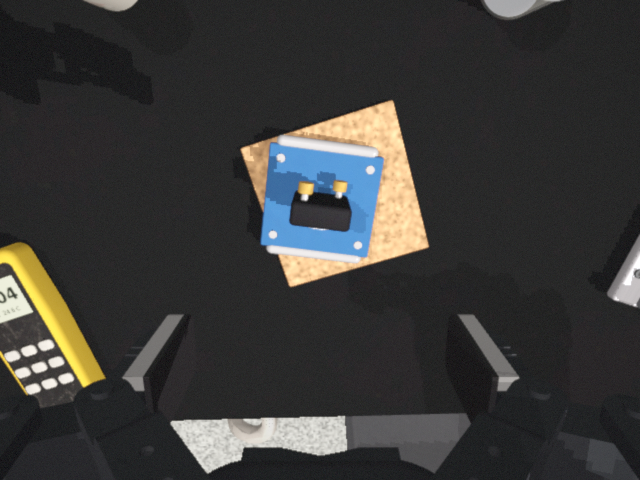

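The settled view shows the carriage at (320,200), frame top at about (321,215), screws at (306,187) and (340,186). Plate yaw is about -0.145 rad. I'll descend and grasp.

>>> {"name": "carry_out", "arguments": {"plan": [[0.0025, 0, -0.1, 0, 0, -0.22], [0.0025, 0, -0.22, 0, 0, -0.22], [0.0025, 0, -0.32, 0, 0, -0.22], [0.0025, 0, -0.35, 0, 0, -0.22], [0.0025, 0, -0.35, 0, 0, -0.22]]}}

```text
t: 4.5
tool_pos: [0.5186, 0.1573, 0.0806]
tool_rot: [0.998, -0.07, -0.001, 0.0]
contact_force: [1.0, 0.5, 0.7]
finger_gap: 0.0856
finger_force: 0.0
```

>>> {"name": "carry_out", "arguments": {"plan": [[0, 0, -0.05, 0, 0, 0], [0, 0, -0.1, 0, 0, 0], [0, 0, -0.14, 0, 0, 0], [0, 0, -0.14, 0, 0, 0], [0, 0, -0.14, 0, 0, 0]]}}

```text
t: 5.0
tool_pos: [0.5203, 0.1574, 0.0273]
tool_rot: [0.998, -0.07, 0.002, -0.0]
contact_force: [0.4, 0.4, 0.2]
finger_gap: 0.0857
finger_force: 0.0
```

>>> {"name": "carry_out", "arguments": {"plan": [[0, 0, 0, 0, 0, 0], [0, 0, 0, 0, 0, 0], [0, 0, 0, 0, 0, 0], [0, 0, 0, 0, 0, 0], [0, 0, 0, 0, 0, 0]], "gripper": 1}}

```text
t: 5.5
tool_pos: [0.5195, 0.1574, 0.0262]
tool_rot: [0.998, -0.07, 0.001, -0.0]
contact_force: [-1.4, 0.0, 6.4]
finger_gap: 0.0436
finger_force: 60.5
```

>>> {"name": "carry_out", "arguments": {"plan": [[0, 0, 0, 0, 0, 0], [0, 0, 0, 0, 0, 0], [0, 0, 0, 0, 0, 0], [0, 0, 0, 0, 0, 0], [0, 0, 0, 0, 0, 0]]}}

```text
t: 6.0
tool_pos: [0.5196, 0.1574, 0.0262]
tool_rot: [0.998, -0.07, 0.001, -0.0]
contact_force: [-1.1, 0.5, 6.7]
finger_gap: 0.0432
finger_force: 60.5
```

>>> {"name": "carry_out", "arguments": {"plan": [[0, 0, 0.05, 0, 0, 0], [0, 0, 0.15, 0, 0, 0], [0, 0, 0.26, 0, 0, 0], [0, 0, 0.36, 0, 0, 0], [0, 0, 0.435, 0, 0, 0]]}}

```text
t: 6.5
tool_pos: [0.519, 0.1573, 0.2016]
tool_rot: [0.998, -0.07, 0.001, -0.0]
contact_force: [0.2, -0.7, -3.4]
finger_gap: 0.0433
finger_force: 62.3
```

>>> {"name": "carry_out", "arguments": {"plan": [[0, -0.1, 0, 0, 0, -0.1], [0, -0.22, 0, 0, 0, -0.2], [0, -0.33, 0, 0, 0, -0.3], [0, -0.44, 0, 0, 0, -0.4], [0, -0.51, 0, 0, 0, -0.4]]}}

```text
t: 7.0
tool_pos: [0.5184, -0.0493, 0.1989]
tool_rot: [0.985, -0.171, -0.001, 0.0]
contact_force: [1.1, 0.2, -3.7]
finger_gap: 0.0434
finger_force: 62.7
```

>>> {"name": "carry_out", "arguments": {"plan": [[0, 0, 0, 0, 0, 0], [0, 0, 0, 0, 0, 0], [0, 0, 0, 0, 0, 0], [0, 0, 0, 0, 0, 0], [0, 0, 0, 0, 0, 0]]}}

```text
t: 7.5
tool_pos: [0.519, -0.0459, 0.1993]
tool_rot: [0.986, -0.169, -0.0, -0.0]
contact_force: [-0.2, -0.0, -3.4]
finger_gap: 0.0433
finger_force: 62.8
```

```bash
python3 - <<'E'
from h import *
s=r.sense();print(s['tool_pos'],s['tool_rot'],s['joints'])
M=r.camera_model('wrist')
save('wrist','w_base2'); print(r.sense()['tool_pos'])
im=cv2.imread('pics/w_base2.png');g=cv2.cvtColor(im,cv2.COLOR_BGR2GRAY)
np.savez('cam2',**{k:np.array(v) for k,v in M.items()})
yaw=-.34;c=np.array([.474,-.178])
for b in BALLS:
    w=c+[np.cos(yaw)*b[0]-np.sin(yaw)*b[1],np.sin(yaw)*b[0]+np.cos(yaw)*b[1]];print(proj('wrist',[*w,.019]))
for n in ['base','balls','base_seat','carriage','mirror_mid']:
    for d in r.spot_point('wrist',n)[:1]: print(n,np.round(d['position'],4),round(d['confidence'],2),np.round(proj('wrist',d['position'])))
E
```

```text
[ 0.5189911  -0.04592162  0.1992816 ] [ 9.85676965e-01 -1.68644353e-01 -4.43848453e-05 -1.77522864e-05] [-3.13376923e-01  3.31180910e-01  1.55881500e+00  2.35968332e-05
  1.25168969e+00  1.59632032e+00]
[ 0.51900986 -0.04607472  0.19930064]
[507.23685962 165.77772621]
[459.25304687 244.54556586]
[535.07862088 244.60199373]
base [ 0.4714 -0.178  -0.0007] 0.8 [493. 205.]
balls [ 0.5141 -0.0459  0.2419] 0.33 [327. 409.]
base_seat [ 0.4742 -0.1767  0.0655] 0.9 [527. 224.]
mirror_mid [ 0.5193 -0.0451  0.2155] 0.96 [317. 344.]
```

View pics/w_base2.png

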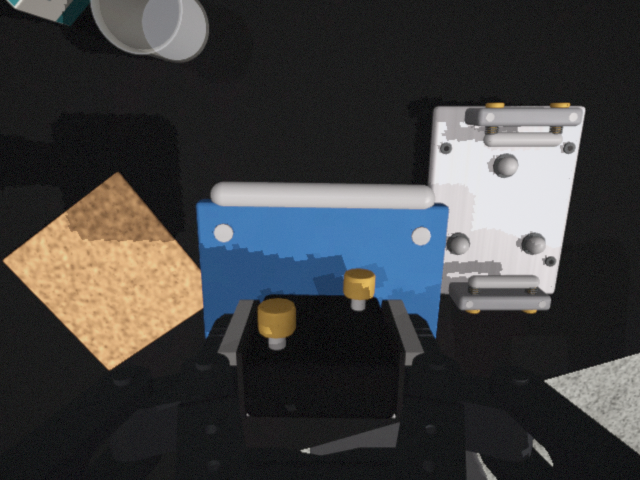

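The base is clear at right, with balls at about (506,166), (458,244) and (533,244), right where predicted. The held carriage's far rail runs from (212,193) to (434,197), nearly square to the camera. Next I'll refine the base and the in-hand pose.

```bash
python3 - <<'E'
from h import *
from scipy.spatial.transform import Rotation as R
im=cv2.imread('pics/w_base2.png');g=cv2.cvtColor(im,cv2.COLOR_BGR2GRAY);P=[]
for u in ([506,166],[458,244],[533,244]):
    c=cv2.resize(g[u[1]-20:u[1]+20,u[0]-20:u[0]+20],None,fx=6,fy=6,interpolation=cv2.INTER_CUBIC)
    h=cv2.HoughCircles(c,cv2.HOUGH_GRADIENT,1,300,param1=100,param2=10,minRadius=55,maxRadius=90)
    v=np.array(u)-20+(h[0,0,:2]+.5)/6-.5; print(v.round(1),(h[0,0,2]/6).round(1)); P.append(v)
for Q in (P,[[506,166],[458,244],[533,244]]):
    o,t,e=kabsch2(BALLS,[ray('wrist',p,.019) for p in Q]); print('base',o.round(4),t.round(4),(e*1e3).round(2).tolist())
s=r.sense();p=s['tool_pos'];q=R.from_quat(s['tool_rot']);x=q.apply([1,0,0]);print('tool yaw',np.arctan2(x[1],x[0]))
# rail: white blob
m=((g>110)).astype(np.uint8); m[:170]=0;m[215:]=0;m[:,:205]=0;m[:,442:]=0
ed=[]
for c in range(230,421,10):
    rows=np.where((im[175:215,c].astype(int).min(1)>90))[0]+175; ed.append((c,rows.min(),rows.max()))
ed=np.array(ed); a,b=np.polyfit(ed[:,0],ed[:,1:].mean(1),1); print('rail slope',a, ed[[0,-1]])
zr=p[2]+.0168-.039+.010
rows=[a*c+b for c in(212,434)]
A,B=[ray('wrist',(c,y),zr) for c,y in zip((212,434),rows)]
ang=np.arctan2(*(A-B)[[1,0]])-np.pi/2; print('rail yaw',ang,'len',np.linalg.norm(A-B)); mid=(A+B)/2
cx=mid[:2]-.045*np.array([np.cos(ang),np.sin(ang)]); d=q.inv().apply([*(cx-p[:2]),0]); print('carriage centre',cx,'in tool xy',d)
# blue plate edges left/right at z top
zt=p[2]+.0168-.039+.014
L=[];
for row in range(210,290,10):
    bl=np.where((im[row].astype(int)[:,0]>im[row].astype(int)[:,2]+50))[0]; bl=bl[(bl>150)&(bl<470)]; L.append((row,bl.min(),bl.max()))
print(L[0],L[-1]); 
for rw,l,rr in (L[1],L[4],L[-1]):
    A=ray('wrist',(l-.5,rw),zt);B=ray('wrist',(rr+.5,rw),zt); print('plate mid tool', q.inv().apply((A+B)/2-p)[:2].round(4),np.linalg.norm(A-B).round(4))
E
```

```text
[505.7 165.5] 12.7
[458.  243.3] 11.5
[534. 245.] 13.0
base [ 0.4745 -0.1777] -0.3477 [[0.07, 0.45], [0.45, -0.25], [-0.52, -0.21]]
base [ 0.4745 -0.1775] -0.3451 [[-0.45, 0.01], [-0.03, -0.28], [0.48, 0.27]]
tool yaw -0.3400710988641931
rail slope 0.016616541353383547 [[230 182 206]
 [420 185 209]]
rail yaw -0.35699574986463434 len 0.08161424422676775
carriage centre [ 0.51880513 -0.04627624] in tool xy [-3.05357218e-04 -2.64117194e-04  1.36198900e-08]
(210, np.int64(196), np.int64(448)) (280, np.int64(202), np.int64(441))
plate mid tool [0.0364 0.0001] 0.0914
plate mid tool [ 0.0249 -0.0001] 0.0916
plate mid tool [ 0.0128 -0.0001] 0.0913
```

>>> {"name": "carry_out", "arguments": {"plan": [[-0.03, -0.09, 0, 0, 0, 0], [-0.065, -0.19, 0, 0, 0, 0], [-0.1, -0.29, -0.05, 0, 0, 0.01], [-0.111, -0.329, -0.15, 0, 0, 0.01], [-0.111, -0.329, -0.25, 0, 0, 0.01]]}}

```text
t: 8.3
tool_pos: [0.4743, -0.1808, 0.0987]
tool_rot: [0.986, -0.168, 0.001, 0.001]
contact_force: [0.9, -0.2, -4.5]
finger_gap: 0.0432
finger_force: 63.6
```

>>> {"name": "carry_out", "arguments": {"plan": [[0, 0, -0.025, 0, 0, 0], [0, 0, -0.05, 0, 0, 0], [0, 0, -0.05, 0, 0, 0], [0, 0, -0.05, 0, 0, 0], [0, 0, -0.05, 0, 0, 0]]}}

```text
t: 8.8
tool_pos: [0.4754, -0.1785, 0.0807]
tool_rot: [0.986, -0.167, 0.001, 0.001]
contact_force: [0.3, -0.4, -4.6]
finger_gap: 0.0428
finger_force: 63.3
```

```bash
python3 - <<'E'
from h import *
s=r.sense();print(s['tool_pos'],s['tool_rot'],s['contact_force'],s['torque'])
a=r.grab_frame('scene')[190:270,340:460];b=r.grab_frame('side')[170:270,310:450]
f=lambda i:cv2.resize(i,(400,300),interpolation=cv2.INTER_CUBIC)
w=r.grab_frame('wrist'); 
cv2.imwrite('pics/hover.png',np.vstack([np.hstack([f(a),f(b)]),cv2.resize(w[100:340],(800,300))])[:,:,::-1])
E
```

```text
[ 0.47537343 -0.17849499  0.08065423] [ 9.86029595e-01 -1.66565293e-01  1.16469410e-03  5.34148446e-04] [ 0.33045792 -0.36418782 -4.61930039] [ 0.02151087 -0.00779032 -0.01095373]
```

View pics/hover.png

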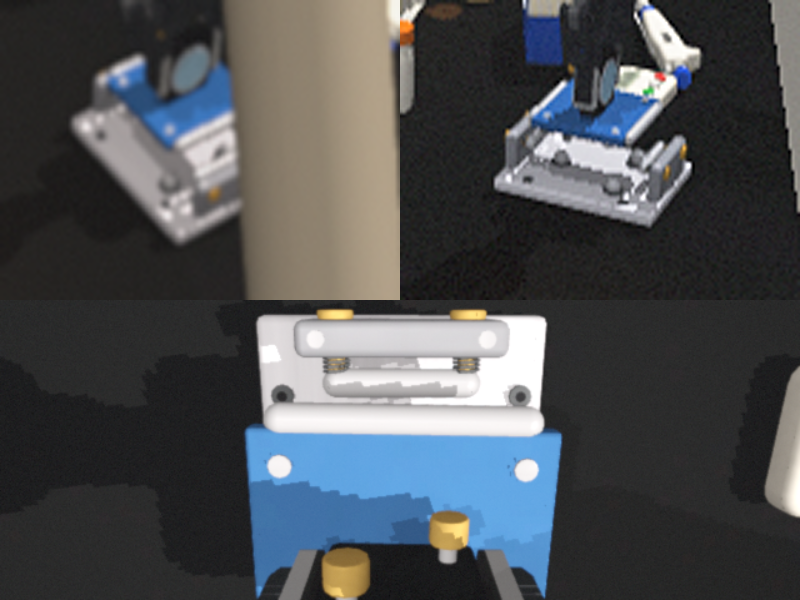

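The hover view shows the carriage level over the base. Its +x rail at (404,420) is parallel to and centred on the far roller at (402,383). I'll descend slowly.

>>> {"name": "carry_out", "arguments": {"plan": [[-0.002, 0.002, -0.02, 0, 0, 0], [-0.002, 0.002, -0.04, 0, 0, 0], [-0.002, 0.002, -0.05, 0, 0, 0], [-0.002, 0.002, -0.055, 0, 0, 0], [-0.002, 0.002, -0.055, 0, 0, 0]]}}

```text
t: 9.45
tool_pos: [0.4738, -0.1776, 0.0571]
tool_rot: [0.986, -0.167, -0.0, -0.0]
contact_force: [-0.4, 0.3, -4.2]
finger_gap: 0.0434
finger_force: 63.6
```

>>> {"name": "carry_out", "arguments": {"plan": [[0, 0, -0.004, 0, 0, 0], [0, 0, -0.008, 0, 0, 0], [0, 0, -0.012, 0, 0, 0], [0, 0, -0.015, 0, 0, 0], [0, 0, -0.015, 0, 0, 0]]}}

```text
t: 9.95
tool_pos: [0.4737, -0.1775, 0.051]
tool_rot: [0.986, -0.167, -0.0, 0.0]
contact_force: [0.6, -1.2, -3.0]
finger_gap: 0.0436
finger_force: 63.8
```

>>> {"name": "carry_out", "arguments": {"plan": [[0.001, 0, -0.003, 0, 0, 0], [0.001, 0, -0.006, 0, 0, 0], [0.001, 0, -0.008, 0, 0, 0], [0.001, 0, -0.008, 0, 0, 0]]}}

```text
t: 10.35
tool_pos: [0.4738, -0.1773, 0.0475]
tool_rot: [0.986, -0.167, -0.001, -0.0]
contact_force: [0.1, -0.8, -8.5]
finger_gap: 0.0432
finger_force: 63.2
```

The downward pull has grown, so the carriage is past the rollers. I'll lower it slightly and release.

>>> {"name": "carry_out", "arguments": {"plan": [[0, 0, -0.003, 0, 0, 0], [0, 0, -0.004, 0, 0, 0], [0, 0, -0.004, 0, 0, 0]]}}

```text
t: 10.65
tool_pos: [0.474, -0.1774, 0.0461]
tool_rot: [0.986, -0.167, -0.0, -0.0]
contact_force: [0.4, -0.4, -9.9]
finger_gap: 0.0431
finger_force: 63.1
```

>>> {"name": "carry_out", "arguments": {"plan": [[0, 0, 0, 0, 0, 0], [0, 0, 0, 0, 0, 0], [0, 0, 0, 0, 0, 0], [0, 0, 0, 0, 0, 0], [0, 0, 0, 0, 0, 0]], "gripper": 0}}

```text
t: 11.15
tool_pos: [0.4743, -0.1776, 0.0467]
tool_rot: [0.986, -0.167, 0.0, 0.0]
contact_force: [-0.1, 0.5, -0.2]
finger_gap: 0.0852
finger_force: 0.0
```

>>> {"name": "carry_out", "arguments": {"plan": [[0, 0, 0, 0, 0, 0], [0, 0, 0, 0, 0, 0], [0, 0, 0.03, 0, 0, 0], [0, 0, 0.08, 0, 0, 0], [0, 0, 0.14, 0, 0, 0]]}}

```text
t: 11.65
tool_pos: [0.474, -0.1774, 0.1035]
tool_rot: [0.986, -0.167, -0.0, -0.0]
contact_force: [-0.5, 0.0, 1.1]
finger_gap: 0.0851
finger_force: 0.0
```

>>> {"name": "carry_out", "arguments": {"plan": [[0, 0, 0.1, 0, 0, 0], [0, 0, 0.2, 0, 0, 0], [0, 0, 0.25, 0, 0, 0], [0, 0, 0.25, 0, 0, 0], [0, 0, 0.25, 0, 0, 0]]}}

```text
t: 12.15
tool_pos: [0.474, -0.1774, 0.2026]
tool_rot: [0.986, -0.167, 0.0, 0.0]
contact_force: [1.2, -0.3, -0.1]
finger_gap: 0.0854
finger_force: 0.0
```

```bash
python3 - <<'E'
from h import *
s=r.sense();print(s['tool_pos'],s['tool_rot'],s['contact_force'])
w=save('wrist','w_home')
for n in ['mirror_mid','frame_top','carriage']:
    for d in r.spot_point('wrist',n)[:1]: print(n,np.round(d['position'],4),round(d['confidence'],2))
a=r.grab_frame('scene')[190:270,340:460];b=r.grab_frame('side')[170:270,310:450]
for c in('side','scene'):
  for d in r.spot_point(c,'mirror_mid')[:1]: print(c,np.round(d['position'],4),round(d['confidence'],2))
f=lambda i:cv2.resize(i,(400,300),interpolation=cv2.INTER_CUBIC)
cv2.imwrite('pics/home.png',np.vstack([np.hstack([f(a),f(b)]),cv2.resize(w[100:340],(800,300))])[:,:,::-1])
E
```

```text
[ 0.47398742 -0.17737118  0.20256024] [ 9.85988646e-01 -1.66812431e-01  4.07929599e-05  2.55788345e-05] [ 1.20147835 -0.26170129 -0.10117293]
mirror_mid [ 0.4738 -0.1746  0.0616] 0.71
frame_top [ 0.4714 -0.1779  0.0862] 0.68
carriage [ 0.4727 -0.177   0.0189] 0.73
side [ 0.4728 -0.1782  0.0602] 0.8
scene [ 0.6675 -0.3091  0.0438] 0.74
```

View pics/home.png

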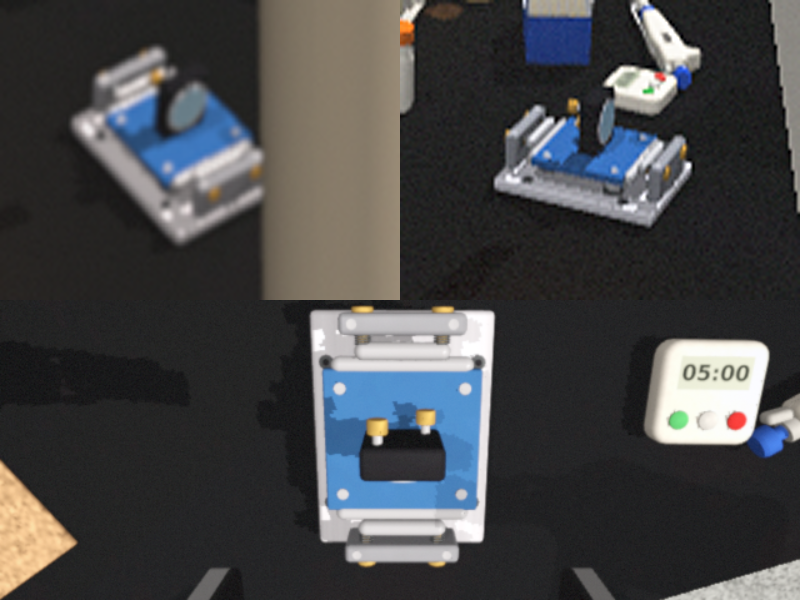

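The carriage sits level between the rollers, rails tucked under them and centred on the base. I'll close the fingers and come down onto the frame top (z about 0.0865).

>>> {"name": "carry_out", "arguments": {"plan": [[0, 0, -0.05, 0, 0, 0], [0, 0, -0.12, 0, 0, 0], [0, 0, -0.2, 0, 0, 0], [0, 0, -0.24, 0, 0, 0], [0, 0, -0.25, 0, 0, 0]], "gripper": 1}}

```text
t: 13.05
tool_pos: [0.4734, -0.177, 0.1007]
tool_rot: [0.986, -0.167, -0.002, -0.001]
contact_force: [0.4, -0.4, 0.2]
finger_gap: 0.0122
finger_force: 0.0
```

>>> {"name": "carry_out", "arguments": {"plan": [[0, 0, 0, 0, 0, 0], [0, 0, 0, 0, 0, 0], [0, 0, -0.01, 0, 0, 0], [0, 0, -0.015, 0, 0, 0], [0, 0, -0.015, 0, 0, 0]]}}

```text
t: 13.55
tool_pos: [0.4742, -0.1775, 0.0965]
tool_rot: [0.986, -0.167, -0.0, -0.0]
contact_force: [0.3, 0.5, -0.2]
finger_gap: -0.0
finger_force: 0.0
```

>>> {"name": "carry_out", "arguments": {"plan": [[0, 0, -0.008, 0, 0, 0], [0, 0, -0.014, 0, 0, 0], [0, 0, -0.018, 0, 0, 0], [0, 0, -0.021, 0, 0, 0], [0, 0, -0.021, 0, 0, 0]]}}

```text
t: 14.05
tool_pos: [0.4741, -0.1775, 0.0879]
tool_rot: [0.986, -0.167, -0.0, -0.0]
contact_force: [0.0, 0.3, -0.2]
finger_gap: 0.0
finger_force: 0.0
```

>>> {"name": "carry_out", "arguments": {"plan": [[0, 0, 0, 0, 0, 0], [0, 0, -0.001, 0, 0, 0], [0, 0, -0.001, 0, 0, 0]]}}

```text
t: 14.35
tool_pos: [0.4742, -0.1775, 0.0877]
tool_rot: [0.986, -0.167, 0.0, 0.0]
contact_force: [0.0, 0.8, 0.1]
finger_gap: -0.0001
finger_force: 0.0
```

Next, 0.4 mm steps with force checks.

>>> {"name": "carry_out", "arguments": {"plan": [[0, 0, -0.001, 0, 0, 0], [0, 0, -0.002, 0, 0, 0], [0, 0, -0.002, 0, 0, 0]]}}

```text
t: 14.65
tool_pos: [0.4742, -0.1775, 0.0868]
tool_rot: [0.986, -0.167, -0.0, -0.0]
contact_force: [-1.0, 0.7, -0.5]
finger_gap: -0.0001
finger_force: 0.0
```

>>> {"name": "carry_out", "arguments": {"plan": [[0, 0, -0.001, 0, 0, 0], [0, 0, -0.001, 0, 0, 0], [0, 0, -0.001, 0, 0, 0]]}}

```text
t: 14.95
tool_pos: [0.4742, -0.1775, 0.0865]
tool_rot: [0.986, -0.167, -0.0, -0.0]
contact_force: [-0.7, 0.6, 0.3]
finger_gap: 0.0
finger_force: 0.0
```

>>> {"name": "carry_out", "arguments": {"plan": [[0, 0, -0.001, 0, 0, 0], [0, 0, -0.001, 0, 0, 0], [0, 0, -0.001, 0, 0, 0]]}}

```text
t: 15.25
tool_pos: [0.4742, -0.1775, 0.0861]
tool_rot: [0.986, -0.167, 0.0, -0.0]
contact_force: [0.3, 0.7, 0.2]
finger_gap: 0.0002
finger_force: 0.0
```

>>> {"name": "carry_out", "arguments": {"plan": [[0, 0, -0.001, 0, 0, 0], [0, 0, -0.001, 0, 0, 0], [0, 0, -0.001, 0, 0, 0]]}}

```text
t: 15.55
tool_pos: [0.4743, -0.1776, 0.086]
tool_rot: [0.986, -0.167, 0.0, 0.0]
contact_force: [-0.4, 1.8, 5.1]
finger_gap: 0.0001
finger_force: 2.6
```

>>> {"name": "carry_out", "arguments": {"plan": [[0, 0, -0.0006, 0, 0, 0], [0, 0, -0.0006, 0, 0, 0], [0, 0, -0.0006, 0, 0, 0]]}}

```text
t: 15.85
tool_pos: [0.4744, -0.1776, 0.0859]
tool_rot: [0.986, -0.167, 0.0, 0.0]
contact_force: [-1.9, 1.0, 6.8]
finger_gap: -0.0
finger_force: 3.6
```

>>> {"name": "carry_out", "arguments": {"plan": [[0, 0, -0.0008, 0, 0, 0], [0, 0, -0.0015, 0, 0, 0], [0, 0, -0.0015, 0, 0, 0]]}}

```text
t: 16.15
tool_pos: [0.4746, -0.1777, 0.0858]
tool_rot: [0.986, -0.167, 0.001, 0.0]
contact_force: [-2.4, 1.7, 11.3]
finger_gap: 0.0001
finger_force: 5.8
```

>>> {"name": "carry_out", "arguments": {"plan": [[0, 0, -0.001, 0, 0, 0], [0, 0, -0.002, 0, 0, 0], [0, 0, -0.002, 0, 0, 0]]}}

```text
t: 16.45
tool_pos: [0.4747, -0.1778, 0.0857]
tool_rot: [0.986, -0.167, 0.001, 0.0]
contact_force: [-3.7, 2.5, 18.7]
finger_gap: -0.0002
finger_force: 9.0
```

Holding at about 19–20 N.

>>> {"name": "carry_out", "arguments": {"plan": [[0, 0, -0.0003, 0, 0, 0], [0, 0, -0.0003, 0, 0, 0], [0, 0, -0.0003, 0, 0, 0], [0, 0, -0.0003, 0, 0, 0], [0, 0, -0.0003, 0, 0, 0]]}}

```text
t: 16.95
tool_pos: [0.4748, -0.1778, 0.0856]
tool_rot: [0.986, -0.167, 0.001, 0.0]
contact_force: [-4.3, 3.3, 19.1]
finger_gap: 0.0002
finger_force: 9.5
```

>>> {"name": "carry_out", "arguments": {"plan": [[0, 0, 0, 0, 0, 0], [0, 0, 0, 0, 0, 0], [0, 0, 0, 0, 0, 0], [0, 0, 0, 0, 0, 0], [0, 0, 0, 0, 0, 0]]}}

```text
t: 17.45
tool_pos: [0.4748, -0.1778, 0.0856]
tool_rot: [0.986, -0.167, 0.001, 0.0]
contact_force: [-4.4, 3.1, 18.9]
finger_gap: -0.0001
finger_force: 9.5
```

>>> {"name": "carry_out", "arguments": {"plan": [[0, 0, 0, 0, 0, 0], [0, 0, 0, 0, 0, 0], [0, 0, 0, 0, 0, 0]]}}

```text
t: 17.75
tool_pos: [0.4748, -0.1778, 0.0856]
tool_rot: [0.986, -0.167, 0.001, 0.0]
contact_force: [-3.9, 3.8, 18.3]
finger_gap: -0.0001
finger_force: 9.5
```

Pressed for over a second; now I'll rise clear and check.

>>> {"name": "carry_out", "arguments": {"plan": [[0, 0, 0.01, 0, 0, 0], [0, 0, 0.03, 0, 0, 0], [0, 0, 0.1, 0, 0, 0], [0, 0, 0.2, 0, 0, 0], [0, 0, 0.3, 0, 0, 0]]}}

```text
t: 18.25
tool_pos: [0.4738, -0.1773, 0.2053]
tool_rot: [0.986, -0.167, -0.001, -0.0]
contact_force: [0.6, 0.4, -0.2]
finger_gap: -0.0001
finger_force: 0.0
```

>>> {"name": "carry_out", "arguments": {"plan": [[0, 0, 0, 0, 0, 0], [0, 0, 0, 0, 0, 0], [0, 0, 0, 0, 0, 0], [0, 0, 0, 0, 0, 0]]}}

```text
t: 18.65
tool_pos: [0.4738, -0.1773, 0.2028]
tool_rot: [0.986, -0.167, -0.001, -0.0]
contact_force: [-0.3, 0.0, -0.5]
finger_gap: -0.0002
finger_force: 0.0
```

```bash
python3 - <<'E'
from h import *
print(r.sense()['contact_force'])
w=save('wrist','w_end')
for n in ['mirror_mid','carriage']:
    for d in r.spot_point('wrist',n)[:1]: print(n,np.round(d['position'],4),round(d['confidence'],2))
b=r.grab_frame('side')
cv2.imwrite('pics/end.png',np.hstack([cv2.resize(w,(400,300)),cv2.resize(b[150:350,230:470],(400,300))])[:,:,::-1])
E
```

```text
[-0.30033488  0.04067798 -0.5306191 ]
mirror_mid [ 0.4768 -0.1787  0.0627] 0.68
carriage [ 0.4721 -0.1753  0.0192] 0.7
```

View pics/end.png

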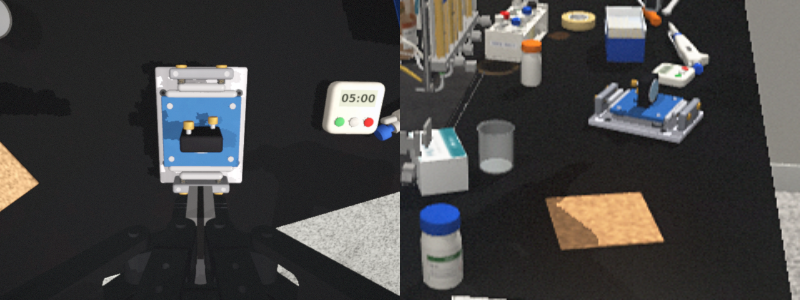

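The carriage sits level at home, centred at about (200,130) in the left half of the picture, and the beaker and both bottles are still standing in place. I'll hand the job in.

```bash
python3 -c "
from plant import r
print(r.close_job())"
```

```text
the job is handed in; nothing more can be done
None
```

The carriage is home on its base and was bedded in at about 19 N for over a second, with the arm clear and the beaker and both bottles undisturbed; the job is handed in, but no verdict was returned.

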